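Build up a clutch pack with alternating tabs

TASK

Build up the clutch pack on the splined hub of the blue stand, which already carries one brown-lined disc. Put the bare steel plate on next, its tab pointing the opposite way to the tab of the disc already there, then the loose brown-lined disc on top, its tab over that of the first disc. Both must slide down over the hub and lie flat, fully home on the stack.

Things in the scene. Friction and masses are not known exactly. Their poses are not given: they have to be found in the camera images.
- hub_seat (a point): Blue stand, base 120x120x12 mm, with a metal splined hub that carries one brown-lined disc. Point: on the hub axis, on that disc's top face, 50 mm above the bench; x towards that disc's tab, z up. Four splines 8 mm wide, along +-x and +-y, reach 18 mm from the axis, straight to 30 mm above this point, then tapering to a nose 44 mm above. Fully home, steel centre is 6, lined centre 18 mm above.
- lower_tab (a point): On the tab of the disc already on the hub (it cannot come off; same shape as the loose lined disc), on its upper face, 50 mm out from the hub axis: shows which way that tab points. A plate on the hub has about 4 mm of side play and 12 degrees of turn either way, and slides down freely when let go.
- steel_mid (a point): Loose bare bright steel plate, 0.12 kg, lying flat: a disc 68 mm across, 12 mm thick, one tab 20 mm wide reaching 58 mm from the centre, two parallel flats 58 mm apart to grasp it by. Point: disc centre, half-way up; x towards the tab, y square to the flats, z up. Toothed hole: four teeth with tips 16 mm from the centre; four notches along +-x, +-y, 17 mm wide, to 23.5 mm from the centre.
- lined_mid (a point): Loose clutch disc, 0.10 kg, lying flat: dark steel with brown cork-like lining blocks on both faces. Outline, tab, flats (58 mm apart, to grasp it by), toothed hole and thickness (12 mm) are those of the bare steel plate. Point: disc centre, half-way up; x towards the tab, y square to the flats, z up.
Not all that is in view belongs to the job. Of the things that look like the part that bears lined_mid, take the one that is nearest to the robot's base at the start.

How it is judged (in metres and radians):
On the way, in this order (a step that is already met when the one before it is completed fails the run):
1. the bare steel plate lies fully home on the hub, flat on the lower disc, its tab opposite to the lower disc's (horizontal distance between steel_mid and hub_seat below 0.012 m and z of steel_mid in the frame of hub_seat between 0.001 and 0.011 m and angle between steel_mid's own z axis and vertical below 0.15 rad and x of lower_tab in the frame of steel_mid below -0.03 m and y of lower_tab in the frame of steel_mid between -0.026 and 0.026 m), for 0.2 s.
2. the loose lined disc lies fully home on top of the steel plate, its tab over the lower disc's (horizontal distance between lined_mid and hub_seat below 0.012 m and z of lined_mid in the frame of hub_seat between 0.013 and 0.023 m and angle between lined_mid's own z axis and vertical below 0.15 rad and x of lower_tab in the frame of lined_mid above 0.03 m and y of lower_tab in the frame of lined_mid between -0.026 and 0.026 m), for 0.2 s.
At the end, for the whole second after the job is handed in: Steel plate on the lower disc, loose lined disc on the steel plate, both round the hub (within 12 mm of its axis), flat (8 degrees) and fully home (height within 5 mm); the steel plate's tab opposite to the lower disc's tab, the lined disc's tab over it (about 30 degrees) (all of step 1 and all of step 2); the robot touches nothing.
It also fails if it takes over 54 s, if anything falls off the work surface, if the arm or the gripper's body presses on something with over 40 N, if the wrist force passes 120 N, or if a joint passes its speed limit or range.

ROBOT

A 6-joint arm with a two-finger parallel gripper is mounted at the origin on the work surface; the furniture and walls round the work are solid. World frame = base frame: x ahead of the robot, y to its left, z up, the work surface at z = 0. Lengths are in mm, angles in rad, forces in N, time in s.
With the tool pointing down it reaches from about 275 to 750 mm from the base axis. Payload 10.2 kg.
Tool frame: the origin (TCP) lies at the very end of the fingers, on their centre line; the grasp point (between the pads) lies 19 mm behind it; z points along the fingers, y is the line along which they close (so a half turn about z gives the same grasp; the last joint's range is limited). The gripper opens to 85 mm and grips with 20 to 120 N. Pads are 22 mm wide; open, the fingers measure 114 mm over their backs; the gripper's body (76 mm by 85 mm) begins 54 mm behind the grasp point. The pads swing forward as they close: fully open they stand 13 mm farther back than shut.
Start: joints at [0.982, 0.313, 1.498, -0, 1.331, -0.223], TCP at [187.804, 490.266, 231.294] pointing down, gripper open.
Joint ranges: [-2.94, 2.94], [-0.97, 2.17], [0.19, 2.56], [-1.23, 4.37], [0.02, 3.11], [-2.88, 2.88]. Speed limits (rad/s): [2.39, 2.39, 3.01, 3.14, 3.14, 3.14].

INTERFACE

Orientations are given as a unit quaternion [w, x, y, z].
In Python, from rig import monitor, eyes, job gives the robot as it stands. The module is installed in compiled form; this text tells all that it offers.
- The arm moves only by the tool send_rows, never from a script. Its argument "targets" is one flat list of numbers, 7 for each row, row after row: the turn, a rotation vector about the tool's x, y, z in degrees, then the shift along the tool's x, y, z in units of 60 mm (1.0 is 60 mm), then the opening, from -1 (shut) to 1 (fully open), so that 0 is half open. A call has 1 to 5 rows; each row shifts and turns the commanded pose from where the row before left it, along the tool's axes as they then stand; what a row does not reach is not made up. A row lasts 1/8 s, in which the tool goes at most 62.5 mm and 10.7 degrees, less where a joint would pass 70% of its speed; a pose out of reach is approached as far as the arm can. A call is refused whole if a number of a shift passes 1 or a number of a turn 10.7, either way. A call with a gripper value outside its range is refused whole. The fingers move at their own pace and stop on an object; "newtons" is the grip in N (left out, the last holds). Time passes only in rows, so rows that do not move let the fingers close. It gives the time, the measured TCP pose, the force, the opening and the grip force at its end, in the units of the state.
- monitor.sense(): the state, without advancing time (a new reading comes with each control period).
- eyes.capture(name): name is "side" or "top" or "wrist"; returns a dict with "img" (480x640x3 uint8, red, green, blue), "K" (3x3 intrinsics, pixels), "R" (3x3) and "t" (3): a world point X has camera coordinates R X + t. Camera axes: x right, y down, z forward; pixel columns grow to the right and rows downward; lengths in mm; the calibration is good to about 2 mm. The wrist camera is an equidistant fisheye: a pixel r from the principal point sees the ray r / f radians off the axis. A picture is of the moment at which its call begins. There is no depth.
- job.finish_job(): hands the job in; it is judged then, once.
The state is a dict: "time_s": time; "joints": joint angles; "dq": joint speeds; "tau": joint torques, N m; "eef_pos": TCP position; "ee_rot": TCP orientation; "force": force on the tool from outside, world axes, zero at the start; "wrist_torque": the same for the moment, N m; "grip_width": opening from 0.0 (shut) to 1.0 (fully open); "grip_force": force on a finger pad.
Only numpy, scipy, OpenCV 4.12 (cv2) and the standard library are available. Lean on these libraries where they do the work, as an engineer would, in place of code of your own. Each camera call takes 0.05 s, during which the arm holds its last target. There are 200 camera calls.

## Working session

There is one attempt and no reset: what is moved stays moved. The work goes in short steps, Python scripts to look and compute and a tool call to move; the robot and the scene stay as the last step left them, time stands still between calls to the robot, and variables do not carry over. Pictures are saved under pics/ and viewed, at most 10 in all, crops included, and the job is handed in when it is done.

Besides the shell and the picture viewer there is one more tool, called after "Emit:" by a JSON object that holds its "op" and its "data". send_rows: Moves the arm, as the interface text tells. Its arguments: {"type":"object","properties":{"targets":{"type":"array","items":{"type":"number"}},"newtons":{"type":"number"}},"required":["targets"]}

```bash
mkdir -p pics; python3 - <<'E'
from rig import monitor, eyes, job
import cv2,pickle
s=monitor.sense(); print(s)
for n in ("top","side"):
    c=eyes.capture(n); pickle.dump(c,open(n+".pkl","wb")); cv2.imwrite(f"pics/{n}0.png",c["img"][:,:,::-1]); print(n,c["K"],c["R"],c["t"])
E
```

```text
{'time_s': 0.0, 'joints': array([ 9.81585764e-01,  3.13463997e-01,  1.49843074e+00, -3.24027598e-05,
        1.33099701e+00, -2.23403968e-01]), 'dq': array([-4.59455362e-06, -1.37557163e-03, -6.03759705e-04,  5.60138069e-04,
       -4.09192310e-04, -9.67657535e-04]), 'tau': array([ 1.81076421e-04, -4.12261891e+01, -2.59752649e+01, -6.26517658e-05,
        4.02520862e-03, -1.36655325e-05]), 'eef_pos': array([187.6694515 , 490.03803336, 230.73030059]), 'ee_rot': array([-2.42259861e-04,  1.81881374e-01,  9.83320265e-01, -6.02884391e-04]), 'force': array([-0.32678871, -0.12752058,  0.46016977]), 'wrist_torque': array([ 0.0457145 ,  0.03020153, -0.07325046]), 'grip_force': 0.0, 'grip_width': 0.9989568505110303}
top [[538.7938819    0.         317.63026822]
 [  0.         538.7938819  235.78477954]
 [  0.           0.           1.        ]] [[-0.00762692 -0.99996561  0.00325866]
 [-0.99019685  0.00709782 -0.13949849]
 [ 0.13947056 -0.00429066 -0.99021692]] [ 177.76775844  394.48236812 1254.57704925]
side [[572.24656562   0.         316.11428615]
 [  0.         572.24656562 244.73732536]
 [  0.           0.           1.        ]] [[-0.87989142 -0.47491447 -0.0157272 ]
 [-0.27189751  0.5303464  -0.80299716]
 [ 0.38969583 -0.70227413 -0.5957753 ]] [ 454.57592367   65.90190935 1349.09892747]
```

View pics/top0.png

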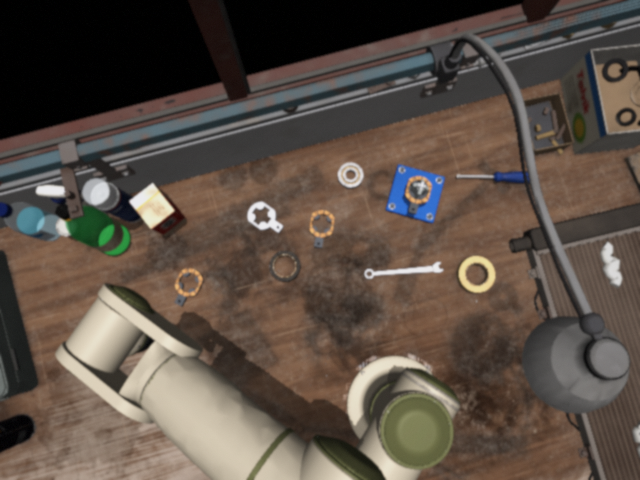

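View pics/side0.png

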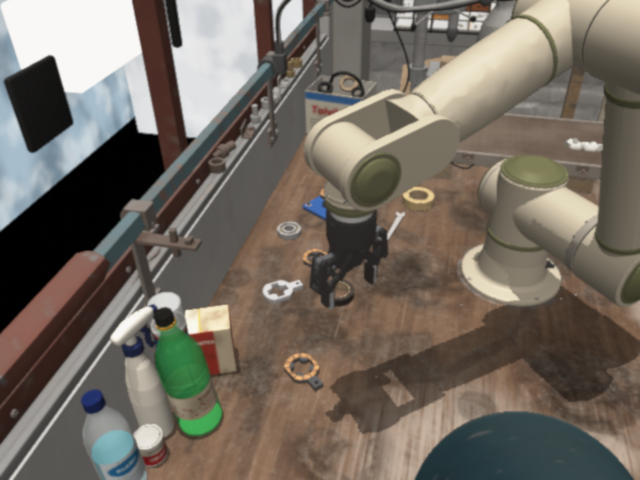

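Top view: stand is at (417,192) with its tab towards about (412,210). The steel plate is at (262,215) with its tab at (279,228). The lined-disc candidates are at (322,223) and (188,282). In the side view the gripper is over the dark ring.

```bash
cat > h.py <<'E'
import numpy as np,cv2,pickle
from scipy.spatial.transform import Rotation as Ro
def cast(c,px,z,fish=False):
    px=np.atleast_2d(np.asarray(px,float)); K=c["K"]
    d=np.c_[(px[:,0]-K[0,2])/K[0,0],(px[:,1]-K[1,2])/K[1,1],np.ones(len(px))]
    if fish:
        r=np.hypot(d[:,0],d[:,1])+1e-12
        d=np.c_[d[:,0]/r*np.sin(r),d[:,1]/r*np.sin(r),np.cos(r)]
    R=np.asarray(c["R"]);o=-R.T@c["t"]; w=d@R
    return o+w*((z-o[2])/w[:,2])[:,None]
def proj(c,X,fish=False):
    K=c["K"];p=np.atleast_2d(X)@np.asarray(c["R"]).T+c["t"]
    if not fish: return np.c_[p[:,0]/p[:,2]*K[0,0]+K[0,2],p[:,1]/p[:,2]*K[1,1]+K[1,2]]
    r=np.hypot(p[:,0],p[:,1]);a=np.arctan2(r,p[:,2])/r
    return np.c_[p[:,0]*a*K[0,0]+K[0,2],p[:,1]*a*K[1,1]+K[1,2]]
def toolmove(s,goal,ang=None):
    """goal TCP world mm; ang = wanted world direction (deg) of tool y (mod 180), tool down -> shift units, turn deg about tool z"""
    w,x,y,z=s["ee_rot"];R=Ro.from_quat([x,y,z,w]).as_matrix()
    d=R.T@(np.array(goal)-s["eef_pos"])
    out=[d/60]
    if ang is not None:
        cur=np.degrees(np.arctan2(R[1,1],R[0,1]))
        dw=(ang-cur+90)%180-90
        out.append(-dw)  # tool z is down
    return out
E
python3 - <<'E'
from h import *
from rig import eyes,monitor
t=pickle.load(open("top.pkl","rb"))
for n,c,tb,z in [("stand",(417,190),(412,209),50),("steel",(262,214),(279,228),12),("linA",(322,222),(319,243),12),("linB",(188,282),(181,300),12),("ring",(285,265),(290,270),12)]:
    p,q=cast(t,c,z)[0],cast(t,tb,z)[0]; print(n,p.round(),"r",np.hypot(*p[:2]).round(),"tab",np.degrees(np.arctan2(*(q-p)[1::-1])).round(),np.linalg.norm(q-p).round())
s=monitor.sense();w,x,y,z=s["ee_rot"];print(Ro.from_quat([x,y,z,w]).as_matrix().round(3))
c=eyes.capture("wrist");print(c["K"],-np.array(c["R"]).T@c["t"],c["R"])
pickle.dump(c,open("w0.pkl","wb"));cv2.imwrite("pics/w0.png",c["img"][:,:,::-1])
E
```

```text
stand [500. -61.  50.] r 504.0 tab 164.0 48.0
steel [452. 309.  12.] r 548.0 tab -130.0 54.0
linA [432. 164.  12.] r 462.0 tab 171.0 52.0
linB [289. 484.  12.] r 564.0 tab 160.0 45.0
ring [328. 253.  12.] r 414.0 tab -135.0 17.0
[[-0.934  0.358 -0.001]
 [ 0.358  0.934 -0.001]
 [ 0.    -0.001 -1.   ]]
[[371.64829954   0.         319.89309631]
 [  0.         371.64829954 242.61603395]
 [  0.           0.           1.        ]] [125.8563496  512.80591928 373.59990382] [[ 3.58092662e-01  9.33686046e-01 -1.18116450e-04]
 [ 9.01187371e-01 -3.45595491e-01  2.61581879e-01]
 [ 2.44194530e-01 -9.37769963e-02 -9.65181282e-01]]
```

View pics/w0.png

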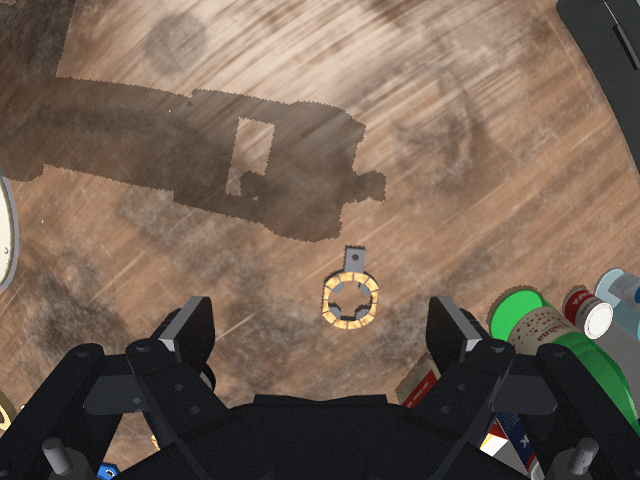

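linA (r 462) is nearer than linB (r 564), so I take linA. I'll go over the steel plate now with tool y at -40°. That lets the later placing turn stay within joint 6's range.

Emit:
{"op": "send_rows", "data": {"targets": [0,0,0,-0.86,-0.21,0.05,1,0,0,0,-0.86,-0.21,0.05,1,0,0,0,-0.86,-0.21,0.05,1,0,0,0,-0.86,-0.21,0.05,1,0,0,0,-0.86,-0.21,0.05,1]}}

```text
time_s: 0.78
eef_pos: [407.4, 337.9, 216.1]
ee_rot: [-0.0, 0.182, 0.983, -0.0]
force: [0.4, 0.0, -0.3]
grip_width: 1.0
grip_force: 0.0
```

Emit:
{"op": "send_rows", "data": {"targets": [0,0,0,-0.86,-0.21,0.05,1,0,0,10.7,0,0,0,1,0,0,10.7,0,0,0,1,0,0,10.7,0,0,0,1,0,0,10.7,0,0,0,1]}}

```text
time_s: 1.4
eef_pos: [449.8, 308.8, 213.0]
ee_rot: [-0.0, 0.531, 0.847, -0.0]
force: [-0.2, 0.6, -1.1]
grip_width: 1.001
grip_force: 0.0
```

Emit:
{"op": "send_rows", "data": {"targets": [0,0,10.7,0,0,0,1,0,0,10.7,0,0,0,1,0,0,10.7,0,0,0,1,0,0,10.7,0,0,0,1,0,0,10.7,0,0,0,1]}}

```text
time_s: 2.02
eef_pos: [449.8, 308.9, 213.0]
ee_rot: [-0.0, 0.855, 0.518, -0.0]
force: [-0.0, 1.0, -0.5]
grip_width: 1.002
grip_force: 0.0
```

Emit:
{"op": "send_rows", "data": {"targets": [0,0,10.7,0,0,0,1,0,0,2,0,0,0,1,0,0,0,0,0,0,1]}}

```text
time_s: 2.4
eef_pos: [449.8, 308.9, 213.2]
ee_rot: [-0.0, 0.906, 0.424, -0.0]
force: [0.3, 0.2, -0.1]
grip_width: 1.002
grip_force: 0.0
```

```bash
python3 - <<'E'
from h import *
from rig import eyes,monitor
c=eyes.capture("wrist");s=monitor.sense()
pickle.dump(c,open("w1.pkl","wb"));cv2.imwrite("pics/w1.png",c["img"][:,:,::-1])
w,x,y,z=s["ee_rot"];print(s["time_s"],s["eef_pos"],Ro.from_quat([x,y,z,w]).as_matrix().round(3))
t=cv2.imread("pics/top0.png")
E
```

```text
2.45 [449.84786531 308.90116988 213.20261969] [[ 0.64   0.768 -0.   ]
 [ 0.768 -0.64  -0.   ]
 [-0.    -0.    -1.   ]]
```

View pics/w1.png

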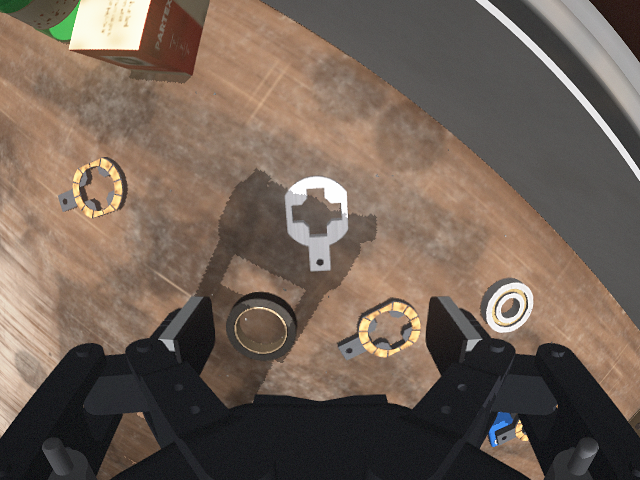

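Steel plate: centre at (317,212), flats at columns 285 and 349, tab end at (320,270), nearly aligned with the tool. linA is at (389,329) with its tab at (348,349).

```bash
python3 - <<'E'
from h import *
from rig import monitor
c=pickle.load(open("w1.pkl","rb"));s=monitor.sense()
h=cv2.cvtColor(c["img"],cv2.COLOR_RGB2HSV)
m=((h[...,1]<45)&(h[...,2]>110)).astype(np.uint8);m[:170]=0;m[280:]=0;m[:,:275]=0;m[:,360:]=0
cs=max(cv2.findContours(m,0,1)[0],key=cv2.contourArea)[:,0]
P=cast(c,cs,12,True)[:,:2]
w,x,y,z=s["ee_rot"];R=Ro.from_quat([x,y,z,w]).as_matrix()
L=(P-s["eef_pos"][:2])@R[:2,:2]; print("tool-frame extents",L.min(0),L.max(0))
fl=lambda k:L[(abs(L[:,1]-k)<4)]
tab=L[L[:,0]<L[:,0].min()+14]; print("tab mid",tab.mean(0),tab.min(0),tab.max(0))
rect=cv2.minAreaRect(L.astype(np.float32));print(rect)
for n,a,b in [("linA",(389,329),(348,349)),("linB",(99,187),(66,200))]:
    p,q=cast(c,a,12,True)[0],cast(c,b,12,True)[0];print(n,p,np.linalg.norm(q-p),np.degrees(np.arctan2(*(q-p)[1::-1])))
E
```

```text
tool-frame extents [-56.49464216 -33.13458769] [37.01119899 27.17824675]
tab mid [-51.95055848   0.39644715] [-56.49464216 -10.17606947] [-43.11860729  10.34745096]
((-9.55447006225586, -2.0370712280273438), (58.687255859375, 93.31394958496094), 86.02011108398438)
linA [428.02637987 168.04566357  12.        ] 48.96033940575997 169.15905549495997
linB [292.94876463 482.54627193  12.        ] 50.3165083345251 153.58992357768176
```

Emit:
{"op": "send_rows", "data": {"targets": [0,0,-3.5,0.04,-0.04,0.9,1,0,0,0,0,0,0.9,1,0,0,0,0,0,0.9,1,0,0,0,0,0,0.6,1,0,0,0,0,0,0.28,1]}}

```text
time_s: 3.08
eef_pos: [448.9, 312.0, -3.2]
ee_rot: [-0.0, 0.892, 0.451, -0.001]
force: [0.6, -0.1, 0.6]
grip_width: 0.997
grip_force: 0.0
```

Emit:
{"op": "send_rows", "data": {"targets": [0,0,0,0,0,0,1,0,0,0,0,0,0,-0.2,0,0,0,0,0,0,-0.2,0,0,0,0,0,0,-0.2,0,0,0,0,0,0,-0.2], "newtons": 50}}

```text
time_s: 3.7
eef_pos: [450.4, 312.7, 0.3]
ee_rot: [0.0, 0.893, 0.451, 0.001]
force: [-0.9, -0.6, 6.5]
grip_width: 0.66
grip_force: 53.3
```

Emit:
{"op": "send_rows", "data": {"targets": [0,0,0,0,0,-0.4,-0.2,0,0,0,0,0,-0.95,-0.2,0,0,0,0,0,-0.95,-0.2,0,0,0,0,0,-0.95,-0.2,0,0,0,0,0,-0.95,-0.2]}}

```text
time_s: 4.32
eef_pos: [449.2, 312.2, 253.4]
ee_rot: [0.0, 0.893, 0.451, 0.001]
force: [-0.2, 0.3, -1.1]
grip_width: 0.662
grip_force: 53.9
```

Emit:
{"op": "send_rows", "data": {"targets": [0,0,0,-0.74,0.48,0,-0.2,0,0,0,-0.74,0.48,0,-0.2,0,0,0,-0.74,0.48,0,-0.2,0,0,0,-0.74,0.48,0,-0.2,0,0,0,-0.74,0.48,0,-0.2]}}

```text
time_s: 4.95
eef_pos: [433.0, 46.6, 251.4]
ee_rot: [0.001, 0.893, 0.451, 0.001]
force: [-0.1, -0.0, -1.1]
grip_width: 0.659
grip_force: 53.9
```

Emit:
{"op": "send_rows", "data": {"targets": [0,0,0,-0.74,0.48,0,-0.2,0,0,0,-0.74,0.48,0,-0.2,0,0,0,0,0,0,-0.2,0,0,0,0,0,0,-0.2]}}

```text
time_s: 5.45
eef_pos: [426.9, -57.1, 251.0]
ee_rot: [0.0, 0.893, 0.45, 0.0]
force: [-0.3, 0.6, -0.9]
grip_width: 0.657
grip_force: 53.9
```

```bash
python3 - <<'E'
from h import *
from rig import eyes,monitor
c=eyes.capture("wrist");s=monitor.sense()
pickle.dump(c,open("w2.pkl","wb"));cv2.imwrite("pics/w2.png",c["img"][:,:,::-1])
print(s["eef_pos"],s["ee_rot"],s["force"])
E
```

```text
[427.01062171 -56.68313633 250.91894772] [1.97709653e-04 8.92602280e-01 4.50844786e-01 3.31158034e-04] [-1.06348334  0.12445748 -0.48423327]
```

View pics/w2.png

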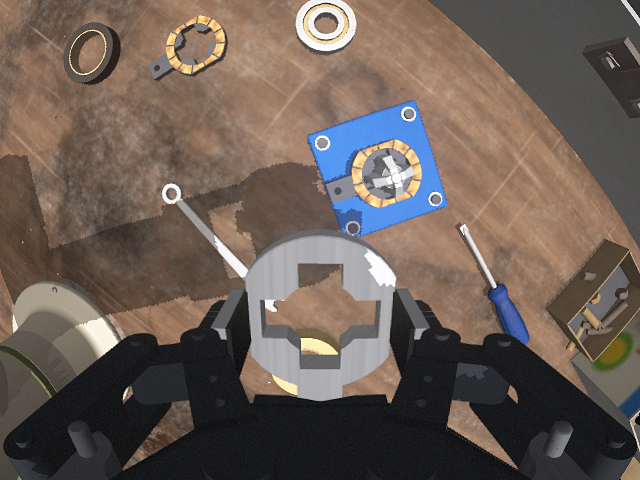

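The picture shows the held plate straight, with its hole centred near (320,312). The stand's ring is at about (387,172), its tab at (341,188), its nose at (397,179) and its bolts at (322,143), (408,114), (436,199) and (352,228).

```bash
python3 - <<'E'
from h import *
from rig import monitor
c=pickle.load(open("w2.pkl","rb"));s=monitor.sense()
h=cv2.cvtColor(c["img"],cv2.COLOR_RGB2HSV)
m=((h[...,0]>8)&(h[...,0]<28)&(h[...,1]>60)&(h[...,2]>140)).astype(np.uint8);m[:130]=0;m[215:]=0;m[:,:345]=0;m[:,430:]=0
pts=cv2.findNonZero(m)[:,0]; hull=cv2.convexHull(pts)[:,0]
P=cast(c,hull,50,True)[:,:2].astype(np.float32); print("ring",cv2.fitEllipse(P),cv2.minEnclosingCircle(P))
b=cast(c,[(322,143),(408,114),(436,199),(352,228)],14,True);print("bolts",b[:,:2].round(1).tolist(),b.mean(0),np.linalg.norm(b-b.mean(0),axis=1))
print("edge angles",[np.degrees(np.arctan2(*(b[i]-b[i-1])[1::-1])) for i in range(4)])
print("nose",cast(c,(397,179),94,True)); tb=cast(c,(341,188),50,True)[0];print("tab",tb)
# held plate: silver outline, top face
R=Ro.from_quat(s["ee_rot"][[1,2,3,0]]).as_matrix()
for zt in (8,12):
    q=cast(c,[(247,310),(391,310),(320,231),(320,398),(300,263),(342,263),(302,367),(340,367),(264,318),(377,318)],s["eef_pos"][2]+zt,True)
    print(zt,((q-s["eef_pos"])@R).round(1)[:,:2].tolist())
t=pickle.load(open("top.pkl","rb"));print("top ring",cast(t,(418,190),50))
E
```

```text
ring ((529.7857055664062, -82.38116455078125), (80.8730697631836, 138.56578063964844), 57.74068069458008) ((513.7830810546875, -71.05241394042969), 48.337242126464844)
bolts [[469.0, -4.9], [559.0, -31.4], [533.4, -122.3], [441.9, -94.7]] [500.82960729 -63.3426276   14.        ] [66.50485232 66.34352141 67.33423712 66.71929766]
edge angles [np.float64(73.2015595827696), np.float64(-16.418964033357522), np.float64(-105.76472860610842), np.float64(163.19447959485996)]
nose [[500.8152324  -64.26670819  94.        ]]
tab [458.10737153 -49.02820028  50.        ]
8 [[0.1, -28.9], [-0.0, 29.4], [32.8, 0.7], [-44.7, 0.6], [20.2, -7.0], [20.2, 9.1], [-27.2, -7.1], [-27.3, 9.3], [-3.4, -22.1], [-3.5, 23.9]]
12 [[2.0, -28.0], [1.9, 28.6], [33.7, 0.7], [-41.4, 0.6], [21.6, -6.7], [21.5, 8.9], [-24.5, -6.9], [-24.5, 9.0], [-1.4, -21.4], [-1.5, 23.2]]
top ring [[500.3169137  -63.42390387  50.        ]]
```

Emit:
{"op": "send_rows", "data": {"targets": [0,0,-10.7,0,0,0,-0.2,0,0,-10.7,0,0,0,-0.2,0,0,-10.7,0,0,0,-0.2,0,0,-10.7,0,0,0,-0.2,0,0,-10.7,0,0,0,-0.2]}}

```text
time_s: 6.12
eef_pos: [427.1, -56.1, 250.7]
ee_rot: [0.0, 0.591, 0.807, 0.0]
force: [-0.0, -0.2, -0.7]
grip_width: 0.656
grip_force: 53.9
```

Emit:
{"op": "send_rows", "data": {"targets": [0,0,-10.7,0,0,0,-0.2,0,0,-10.7,0,0,0,-0.2,0,0,-10.7,0,0,0,-0.2,0,0,-10.7,0,0,0,-0.2,0,0,-10.7,0,0,0,-0.2]}}

```text
time_s: 6.75
eef_pos: [427.1, -56.1, 250.7]
ee_rot: [0.0, 0.165, 0.986, 0.0]
force: [-0.3, 0.3, -0.3]
grip_width: 0.659
grip_force: 53.9
```

Emit:
{"op": "send_rows", "data": {"targets": [0,0,-2.6,0,0,0,-0.2,0,0,0,-0.58,0.12,0.6,-0.2,0,0,0,-0.58,0.12,0.6,-0.2,0,0,0,0,0,0.8,-0.2,0,0,0,0,0,0,-0.2]}}

```text
time_s: 7.38
eef_pos: [496.4, -62.1, 128.3]
ee_rot: [-0.003, 0.146, 0.989, 0.001]
force: [-0.6, 0.5, 0.2]
grip_width: 0.659
grip_force: 54.0
```

```bash
python3 - <<'E'
from h import *
from rig import monitor
s=monitor.sense();R=Ro.from_quat(s["ee_rot"][[1,2,3,0]]).as_matrix()
print(s["eef_pos"],s["force"],s["time_s"],np.degrees(np.arctan2(R[1,0],R[0,0])),R[2],toolmove(s,[497.6,-63.5,60]))
E
```

```text
[496.36394089 -62.05247346 128.26050101] [-0.63594201  0.50930144  0.20476846] 7.375 163.25977384046666 [ 6.58394386e-03  5.02647779e-04 -9.99978199e-01] [array([-0.03416666, -0.01774102,  1.13746595])]
```

Emit:
{"op": "send_rows", "data": {"targets": [0,0,0,-0.03,-0.02,0.4,-0.2,0,0,0,0,0,0,-0.2]}}

```text
time_s: 7.62
eef_pos: [499.3, -65.0, 107.6]
ee_rot: [0.0, 0.146, 0.989, 0.0]
force: [-0.1, -0.9, -0.9]
grip_width: 0.661
grip_force: 54.0
```

```bash
python3 - <<'E'
from h import *
from rig import eyes,monitor
c=eyes.capture("wrist");s=monitor.sense()
pickle.dump(c,open("w3.pkl","wb"));cv2.imwrite("pics/w3.png",cv2.resize(c["img"][200:430,200:440,::-1],None,fx=2.5,fy=2.5))
print(s["eef_pos"],s["force"],proj(c,[[500.8,-63.5,94],[500.8,-63.5,50]],True))
E
```

```text
[499.69376198 -65.22846247 108.31257039] [ 0.37244832  0.52652116 -0.02437053] [[326.01030388 294.55433102]
 [324.73066388 264.04073998]]
```

View pics/w3.png

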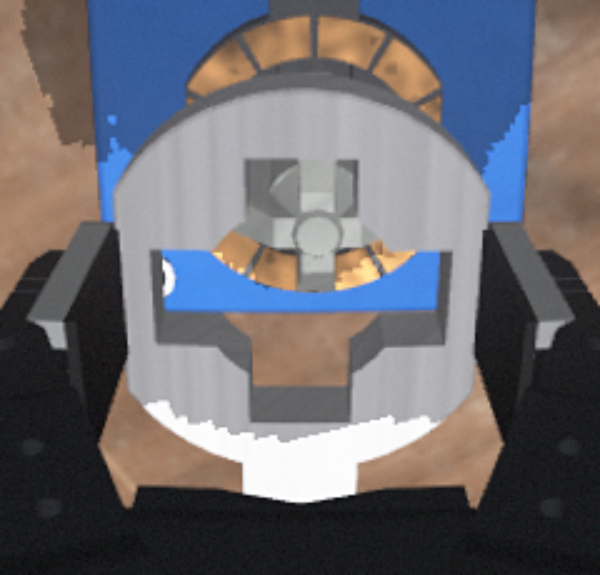

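The nose is at px (327.6,292.8) and the hole is centred near column 320.5. That calls for about +3 mm in both tool x and y, then lowering.

Emit:
{"op": "send_rows", "data": {"targets": [0,0,0,0.05,0.045,0,-0.2,0,0,0,0,0,0,-0.2,0,0,0,0,0,0.2,-0.2,0,0,0,0,0,0.2,-0.2,0,0,0,0,0,0,-0.2]}}

```text
time_s: 8.3
eef_pos: [496.4, -61.9, 81.2]
ee_rot: [-0.001, 0.147, 0.989, 0.0]
force: [-0.5, -0.9, -1.0]
grip_width: 0.658
grip_force: 54.1
```

Emit:
{"op": "send_rows", "data": {"targets": [0,0,0,0,0,0.17,-0.2,0,0,0,0,0,0.17,-0.2,0,0,0,0,0,0,-0.2,0,0,0,0,0,0,-0.2]}}

```text
time_s: 8.8
eef_pos: [497.2, -62.1, 62.2]
ee_rot: [0.0, 0.147, 0.989, -0.0]
force: [-0.5, -0.8, -1.4]
grip_width: 0.663
grip_force: 54.1
```

Emit:
{"op": "send_rows", "data": {"targets": [0,0,0,0,0,0,0.3,0,0,0,0,0,0,0.6,0,0,0,0,0,0,1,0,0,0,0,0,0,1,0,0,0,0,0,0,1]}}

```text
time_s: 9.43
eef_pos: [497.2, -62.1, 62.2]
ee_rot: [0.0, 0.147, 0.989, -0.0]
force: [-0.1, -0.8, -0.2]
grip_width: 1.004
grip_force: 0.0
```

Emit:
{"op": "send_rows", "data": {"targets": [0,0,0,0,0,-0.3,1,0,0,0,0,0,-0.7,1,0,0,0,0,0,-0.9,1,0,0,0,0,0,-0.9,1,0,0,0,0,0,0,1]}}

```text
time_s: 10.05
eef_pos: [498.5, -62.5, 233.9]
ee_rot: [0.004, 0.147, 0.989, -0.001]
force: [-0.1, 0.4, -1.3]
grip_width: 1.003
grip_force: 0.0
```

```bash
python3 - <<'E'
from h import *
from rig import eyes,monitor
c=eyes.capture("wrist");s=monitor.sense()
pickle.dump(c,open("w4.pkl","wb"));cv2.imwrite("pics/w4.png",c["img"][:,:,::-1])
print(s["eef_pos"],s["ee_rot"],s["force"])
E
```

```text
[497.51235904 -62.20782134 231.25549598] [ 1.48727015e-03  1.46546581e-01  9.89202602e-01 -3.16783868e-04] [ 0.15203058 -0.06644014 -0.93755553]
```

View pics/w4.png

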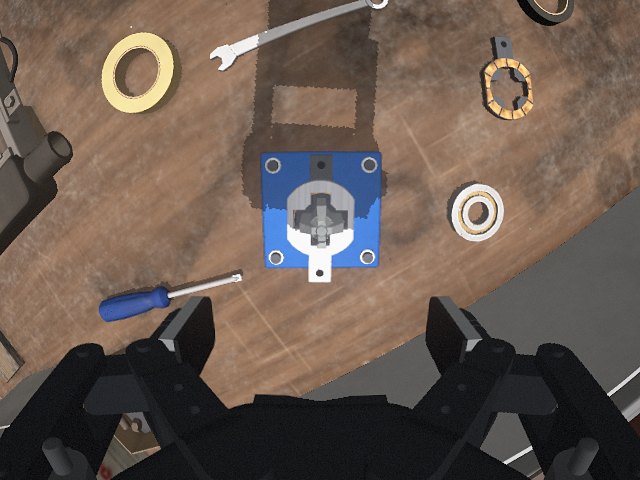

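The steel plate sits on the stack with its tab (320,272) opposite to the lower tab (321,163). linA is at (509,90) with its tab at (503,47). I go over it now.

Emit:
{"op": "send_rows", "data": {"targets": [0,0,0,0.444,0.667,0,1,0,0,0,0.444,0.667,0,1,0,0,0,0.444,0.667,0,1,0,0,0,0.444,0.667,0,1,0,0,0,0.444,0.667,0,1]}}

```text
time_s: 10.72
eef_pos: [426.5, 169.4, 228.6]
ee_rot: [-0.001, 0.147, 0.989, -0.0]
force: [0.5, -0.5, 0.2]
grip_width: 0.998
grip_force: 0.0
```

Emit:
{"op": "send_rows", "data": {"targets": [0,0,-6.5,0,0,0.5,1,0,0,0,0,0,0.5,1,0,0,0,0,0,0,1,0,0,0,0,0,0,1]}}

```text
time_s: 11.22
eef_pos: [427.9, 168.0, 170.6]
ee_rot: [0.0, 0.09, 0.996, 0.0]
force: [-0.5, -0.4, 0.3]
grip_width: 0.999
grip_force: 0.0
```

```bash
python3 - <<'E'
from h import *
from rig import eyes,monitor
c4=pickle.load(open("w4.pkl","rb"));print("nose",cast(c4,(321,230),94,True),"linA",cast(c4,[(509,90),(503,47)],12,True))
c=eyes.capture("wrist");s=monitor.sense()
pickle.dump(c,open("w5.pkl","wb"));cv2.imwrite("pics/w5.png",c["img"][:,:,::-1])
print(s["eef_pos"],s["ee_rot"],s["time_s"])
E
```

```text
nose [[500.03722477 -63.00734704  94.        ]] linA [[429.86472729 165.1349815   12.        ]
 [383.05081002 172.83862131  12.        ]]
[428.13920769 167.98717891 170.92187198] [6.31271269e-04 9.04147371e-02 9.95903992e-01 1.26817356e-04] 11.275
```

View pics/w5.png

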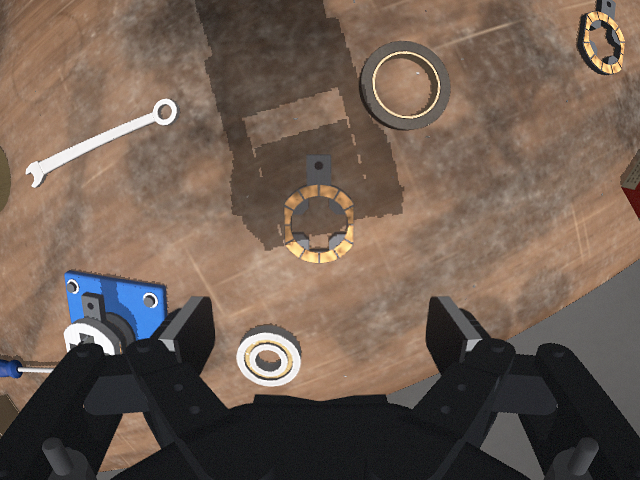

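The lined disc is straight under the tool: centre at (319,224), tab at (318.5,167), well aligned.

```bash
python3 - <<'E'
from h import *
from rig import monitor
c=pickle.load(open("w5.pkl","rb"));s=monitor.sense()
R=Ro.from_quat(s["ee_rot"][[1,2,3,0]]).as_matrix()
print(((cast(c,[(319,224),(318.5,155),(318.5,167),(285,223),(354,223),(319,263),(319,185)],12,True)-s["eef_pos"])@R).round(1))
E
```

```text
[[  0.6  -1.6 158.9]
 [ 57.6  -2.  158.9]
 [ 47.9  -2.  158.9]
 [  1.6 -29.9 158.9]
 [  1.5  27.5 158.9]
 [-33.4  -1.7 159. ]
 [ 33.2  -1.6 158.9]]
```

Emit:
{"op": "send_rows", "data": {"targets": [0,0,0,0,-0.025,0.9,1,0,0,0,0,0,0.9,1,0,0,0,0,0,0.7,1,0,0,0,0,0,0.34,1,0,0,0,0,0,0,1]}}

```text
time_s: 11.9
eef_pos: [427.4, 166.4, -0.6]
ee_rot: [-0.001, 0.09, 0.996, -0.0]
force: [-0.4, -1.3, -0.0]
grip_width: 0.999
grip_force: 0.0
```

Emit:
{"op": "send_rows", "data": {"targets": [0,0,0,0,0,0,-0.2,0,0,0,0,0,0,-0.2,0,0,0,0,0,0,-0.2,0,0,0,0,0,0,-0.2], "newtons": 50}}

```text
time_s: 12.4
eef_pos: [428.3, 166.7, 1.4]
ee_rot: [0.001, 0.09, 0.996, 0.0]
force: [-2.1, 0.3, 9.9]
grip_width: 0.655
grip_force: 51.6
```

Emit:
{"op": "send_rows", "data": {"targets": [0,0,0,0,0,-0.3,-0.2,0,0,0,0,0,-0.7,-0.2,0,0,0,0,0,-0.7,-0.2,0,0,0,0,0,-0.7,-0.2,0,0,6.4,0,0,0,-0.2]}}

```text
time_s: 13.02
eef_pos: [428.9, 166.8, 147.5]
ee_rot: [0.004, 0.147, 0.989, 0.001]
force: [-0.7, 0.3, -0.8]
grip_width: 0.661
grip_force: 54.4
```

Emit:
{"op": "send_rows", "data": {"targets": [0,0,0,-0.454,-0.664,0,-0.2,0,0,0,-0.454,-0.664,0,-0.2,0,0,0,-0.454,-0.664,0,-0.2,0,0,0,-0.454,-0.664,0,-0.2,0,0,0,-0.454,-0.664,0,-0.2]}}

```text
time_s: 13.65
eef_pos: [500.8, -65.1, 144.7]
ee_rot: [0.001, 0.146, 0.989, -0.0]
force: [0.3, 1.2, -1.0]
grip_width: 0.659
grip_force: 54.4
```

Emit:
{"op": "send_rows", "data": {"targets": [0,0,0,0,0,0.6,-0.2,0,0,0,0,0,0,-0.2,0,0,0,0,0,0,-0.2,0,0,0,0,0,0,-0.2]}}

```text
time_s: 14.15
eef_pos: [500.9, -63.2, 109.1]
ee_rot: [0.001, 0.145, 0.989, -0.0]
force: [0.4, 1.2, -0.3]
grip_width: 0.661
grip_force: 54.4
```

```bash
python3 - <<'E'
from h import *
from rig import eyes,monitor
c=eyes.capture("wrist");s=monitor.sense()
pickle.dump(c,open("w6.pkl","wb"));cv2.imwrite("pics/w6.png",cv2.resize(c["img"][200:430,200:440,::-1],None,fx=2.5,fy=2.5))
R=Ro.from_quat(s["ee_rot"][[1,2,3,0]]).as_matrix()
print(s["eef_pos"],s["force"],np.degrees(np.arctan2(R[1,0],R[0,0])),proj(c,[[500.4,-63.5,94],s["eef_pos"]+[0,0,10]],True),toolmove(s,[500.4,-63.5,64]))
E
```

```text
[500.83618097 -63.19654384 108.88389084] [-0.07728349  0.3850557  -0.52968652] 163.28362168894765 [[320.88625273 290.31521683]
 [322.13883184 315.10498146]] [array([ 0.00700361, -0.00684215,  0.74805319])]
```

View pics/w6.png

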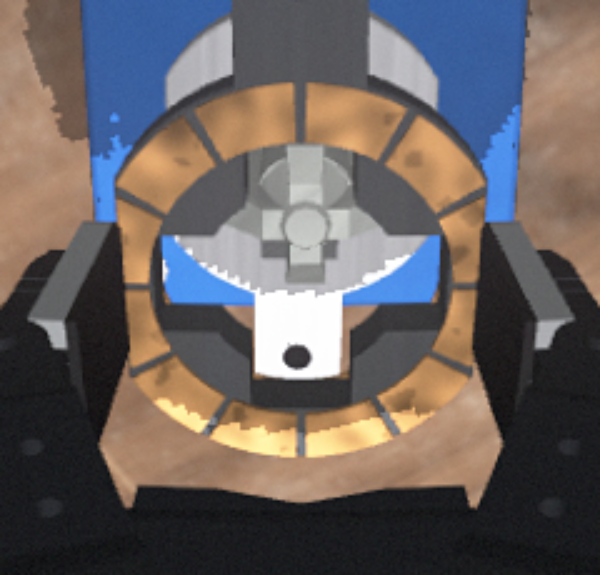

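The nose is at px (322,290.4), as predicted, and the disc's hole is centred to within about 1 mm. Lowering.

Emit:
{"op": "send_rows", "data": {"targets": [0,0,0,0.02,0.01,0.2,-0.2,0,0,0,0,0,0.2,-0.2,0,0,0,0,0,0,-0.2,0,0,0,0,0,0.2,-0.2,0,0,0,0,0,0,-0.2]}}

```text
time_s: 14.82
eef_pos: [498.9, -62.4, 70.8]
ee_rot: [-0.001, 0.146, 0.989, 0.0]
force: [0.3, 0.6, 0.0]
grip_width: 0.656
grip_force: 54.4
```

Emit:
{"op": "send_rows", "data": {"targets": [0,0,0,0,0,0,0.3,0,0,0,0,0,0,0.6,0,0,0,0,0,0,1,0,0,0,0,0,0,1,0,0,0,0,0,0,1]}}

```text
time_s: 15.45
eef_pos: [499.4, -62.5, 71.8]
ee_rot: [0.0, 0.146, 0.989, -0.0]
force: [0.1, -0.6, -0.0]
grip_width: 0.996
grip_force: 0.0
```

Emit:
{"op": "send_rows", "data": {"targets": [0,0,0,0,0,-0.3,1,0,0,0,0,0,-0.7,1,0,0,0,0,0,-0.9,1,0,0,0,0,0,-0.7,1,0,0,0,0,0,0,1]}}

```text
time_s: 16.08
eef_pos: [500.5, -62.9, 230.7]
ee_rot: [0.003, 0.146, 0.989, -0.001]
force: [-0.2, 0.0, -0.2]
grip_width: 1.003
grip_force: 0.0
```

Emit:
{"op": "send_rows", "data": {"targets": [0,0,0,0,0,0,1,0,0,0,0,0,0,1]}}

```text
time_s: 16.32
eef_pos: [499.0, -62.4, 226.5]
ee_rot: [-0.001, 0.146, 0.989, 0.0]
force: [0.3, -0.7, -0.3]
grip_width: 0.998
grip_force: 0.0
```

```bash
python3 - <<'E'
from h import *
from rig import eyes,monitor
c=eyes.capture("wrist");s=monitor.sense()
a=cv2.resize(c["img"][120:300,240:400,::-1],None,fx=3,fy=3)
t=eyes.capture("side")
p=proj(t,[[500,-63,60]])[0].astype(int);print(p)
b=cv2.resize(t["img"][max(p[1]-45,0):p[1]+45,p[0]-25:p[0]+25,::-1],(300,540))
cv2.imwrite("pics/w7.png",np.hstack([a,b]))
# width across flats (58 mm): height check from row near centre
print(s["eef_pos"],s["grip_width"],proj(c,[[500.4,-63.5,74]],True))
E
```

```text
[332 188]
[499.03549819 -62.40527085 226.6072925 ] 0.9963525935691158 [[320.03371833 228.31906923]]
```

View pics/w7.png

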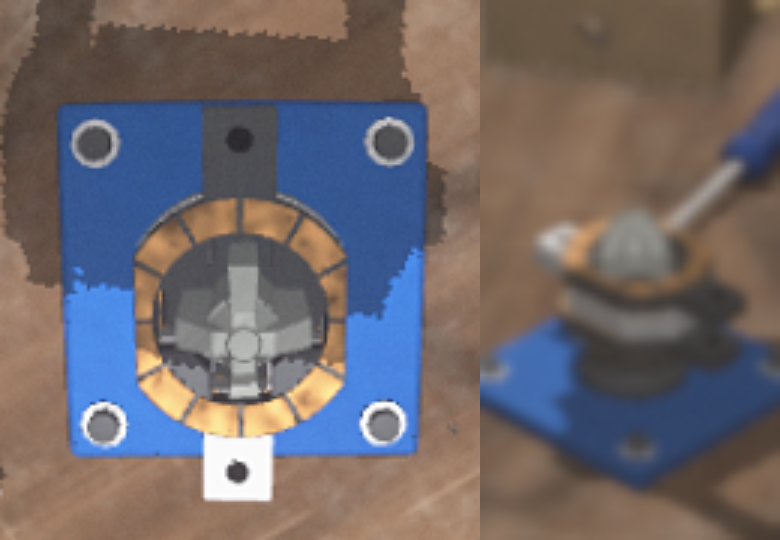

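The wrist view shows the lined disc flat round the hub with its tab (up) over the lower one and the steel tab opposite. Its flats span 71 px against 73 expected at full seating, and the side view shows a tight, level stack.

```bash
python3 -c "
from rig import job
print(job.finish_job())"
```

```text
the job is handed in; nothing more can be done
None
```

I put the steel plate on the hub with its tab opposite the lower disc's, and the nearest lined disc on top with its tab over the lower disc's. In the last pictures both lie flat and fully home, and I handed the job in at about 16 s on the robot's clock; no verdict was shown.

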